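# Dial the code and open the key safe

## Task

Open the key safe: roll its three thumbwheels so that 4, 2, 5 face squarely up between the red index fins, read from the wheel beside the lid outwards. Then push the lid's orange tab away from the wheels until the lid is fully open, leaving the code showing. Leave the other things on the table where they are.

Things in the scene. Friction and masses are not known exactly. Their poses are not given: they have to be found in the camera images.
- keysafe: Blue fixed key safe, 120 (its x) x 275 (y) x 62 mm to its deck; origin under its middle. It faces the robot at -x; its +y end is the key compartment under the lid; three thumbwheels in a row along y stick up through the deck. Red index fins (x = 0, to 76 mm high) stand beside each wheel: the digit facing straight up between them is the one set; digits read upright from the robot's side.
- wheel_a (a joint): Turn (rad) of the wheel nearest the lid (the person's left wheel), axle centre 12 mm to -y of the safe's origin. At 0 digit 1 faces straight up; a growing value rolls the top to the safe's +x, away from the robot; each 1.047 more shows the next higher digit, 1 follows 6. Turns endlessly both ways, no clicks; friction (0.06 N m, about 1.5 N at a rib) keeps it where left. Its code digit is 4.
- wheel_a_axle (a point): Centre of that wheel, on its axle (along the safe's y), 54 mm above the table. Black six-sided hub, 30 mm wide, flats 28 mm from the axle, white digits 1 to 6 on them; six grey ribs at its corners, 8 mm thick, 30 mm wide, tips 48 mm from the axle, at 30, 90, 150.. degrees from vertical at joint 0. Roll it by pushing a rib near the top along x with shut fingertips.
- wheel_a_code (a point): Centre of the flat that carries digit 4 on that wheel; it is straight above the axle, 82 mm above the table, when the code digit is set.
- wheel_b (a joint): Turn (rad) of the wheel in the middle, axle centre 60 mm to -y of the safe's origin. At 0 digit 1 faces straight up; a growing value rolls the top to the safe's +x, away from the robot; each 1.047 more shows the next higher digit, 1 follows 6. Turns endlessly both ways, no clicks; friction (0.06 N m, about 1.5 N at a rib) keeps it where left. Its code digit is 2.
- wheel_b_axle (a point): Centre of that wheel, on its axle (along the safe's y), 54 mm above the table. Black six-sided hub, 30 mm wide, flats 28 mm from the axle, white digits 1 to 6 on them; six grey ribs at its corners, 8 mm thick, 30 mm wide, tips 48 mm from the axle, at 30, 90, 150.. degrees from vertical at joint 0. Roll it by pushing a rib near the top along x with shut fingertips.
- wheel_b_code (a point): Centre of the flat that carries digit 2 on that wheel; it is straight above the axle, 82 mm above the table, when the code digit is set.
- wheel_c (a joint): Turn (rad) of the wheel farthest from the lid (the person's right wheel), axle centre 108 mm to -y of the safe's origin. At 0 digit 1 faces straight up; a growing value rolls the top to the safe's +x, away from the robot; each 1.047 more shows the next higher digit, 1 follows 6. Turns endlessly both ways, no clicks; friction (0.06 N m, about 1.5 N at a rib) keeps it where left. Its code digit is 5.
- wheel_c_axle (a point): Centre of that wheel, on its axle (along the safe's y), 54 mm above the table. Black six-sided hub, 30 mm wide, flats 28 mm from the axle, white digits 1 to 6 on them; six grey ribs at its corners, 8 mm thick, 30 mm wide, tips 48 mm from the axle, at 30, 90, 150.. degrees from vertical at joint 0. Roll it by pushing a rib near the top along x with shut fingertips.
- wheel_c_code (a point): Centre of the flat that carries digit 5 on that wheel; it is straight above the axle, 82 mm above the table, when the code digit is set.
- lid (a joint): Slide (m) of the grey lid over the compartment: 0 shut, 0.08 fully open; it slides along the safe's +y, away from the wheels, and overhangs the safe's end by 80 mm when open. About 2 N of friction. The lock inside stops it after 2 mm unless all three code digits face up; with the lid open the wheels are held.
- lid_tab (a point): Centre of the orange upright tab on the lid, 60 mm (x) x 10 mm (y) x 32 mm high, from 69 to 101 mm above the table, its axes those of the safe; with the lid shut it is 100 mm to +y of the safe's origin, with 87 mm free between it and the nearest wheel. Push or pinch it to slide the lid.
- organiser: Clear plastic pill-style organiser, 50 x 170 x 52 mm, four swing-door compartments, loose; origin at the centre of its underside. To be left alone.
- key: Matte silver key, about 95 mm long, 5 mm thick, flat on the table, loose; origin at its underside, near its middle. To be left alone.
- doorstop: Red plastic doorstop wedge, 120 x 42 x 30 mm, loose; origin at the centre of its underside. To be left alone.
- paperweight: Glass paperweight ball, 72 mm, on a small flat, loose; origin at the centre of its underside. To be left alone.
- key_cover: Purple hard silicone key cover, 78 x 34 x 13 mm, loose; origin at the centre of its underside. To be left alone.
- dish: Blue ceramic bowl, 110 mm across, 35 mm high, loose; origin at the centre of its underside. To be left alone.

How it is judged:
On the way:
1. 4, 2 and 5 face up on the three wheels while the lid is still shut (x of wheel_a_code in the frame of keysafe between -0.007 and 0.007 m and z of each of wheel_a_code, wheel_b_code, wheel_c_code in the frame of keysafe above 0.06 m and x of wheel_b_code in the frame of keysafe between -0.007 and 0.007 m and x of wheel_c_code in the frame of keysafe between -0.007 and 0.007 m and value of joint lid below 0.005 m), for 0.2 s.
At the end, for the whole second after the job is handed in: The code digits 4, 2, 5 (from the wheel beside the lid outwards) face up, each flat's centre within 7 mm (14 degrees) of the index line, and the lid stands at least 70 mm of its 80 mm open, everything at rest (x of wheel_a_code in the frame of keysafe between -0.007 and 0.007 m and z of each of wheel_a_code, wheel_b_code, wheel_c_code in the frame of keysafe above 0.06 m and x of wheel_b_code in the frame of keysafe between -0.007 and 0.007 m and x of wheel_c_code in the frame of keysafe between -0.007 and 0.007 m and value of joint lid above 0.07 m and velocity of joint lid between -0.05 and 0.05 m/s and velocity of joint wheel_a between -0.05 and 0.05 rad/s and velocity of joint wheel_b between -0.05 and 0.05 rad/s and velocity of joint wheel_c between -0.05 and 0.05 rad/s); the robot touches nothing.
It fails at once if one of the six loose bystanders is moved more than 15 mm (distance of any of organiser, key, doorstop, paperweight, key_cover, dish from where it was at the start of the episode above 0.015 m).
It also fails if it takes over 72 s, if anything falls off the work surface, if the arm or the gripper's body presses on something with over 40 N, if the wrist force passes 120 N, or if a joint passes its speed limit or range.

## Robot

A 6-joint arm with a two-finger parallel gripper is mounted at the origin on the work surface. World frame = base frame: x ahead of the robot, y to its left, z up, the work surface at z = 0. Lengths are in m, angles in rad, forces in N, time in s.
With the tool pointing down it reaches from about 0.325 to 0.875 m from the base axis. Payload 4.4 kg.
Tool frame: the origin (TCP) lies on the centre line of the jaws, within the pads' length; the fingertips stand 25 mm ahead of it and the grasp point (between the pads) lies 6 mm ahead of it; z points along the fingers, x is the direction in which the jaws open and shut, and the axes are right-handed (so a half turn about z gives the same grasp; the last joint's range is limited). The gripper opens to 85 mm and grips with 20 to 120 N. Pads are 22 mm wide; open, the fingers measure 114 mm over their backs; the gripper's body (76 mm by 85 mm) begins 54 mm behind the grasp point. The pads swing forward as they close: fully open they stand 13 mm farther back than shut.
Start: joints at [1.05, 0.207, 1.542, -0, 1.393, -0.15], TCP at [0.208, 0.536, 0.256] pointing down, gripper open.
Joint ranges: [-2.73, 2.73], [-0.86, 2.22], [0.23, 2.46], [-1.11, 4.25], [0.08, 2.63], [-2.82, 2.82]. Speed limits (rad/s): [2.79, 2.79, 3.14, 3.14, 3.14, 3.14].

## Interface

Orientations are given as a unit quaternion [w, x, y, z].
In Python, from plant import monitor, viewer, workorder gives the robot as it stands.
- The arm moves only by the tool arm_command, never from a script. Its argument "series" is a list of rows, each a list of 5 numbers: the opening in per cent of the stroke, from 0 (shut) to 100 (fully open), then the shift along the world's x, y, z in mm, then the turn about the world's z in degrees. A call has 1 to 20 rows; each row shifts and turns the pose as measured when the row begins; what a row does not reach is not made up. A row lasts 1/12 s, in which the tool goes at most 41.7 mm and 7.16 degrees, less where a joint would pass 70% of its speed; a pose out of reach is approached as far as the arm can. A call with a gripper value outside its range is refused whole. The fingers move at their own pace and stop on an object; "force" is the grip in N (left out, the last holds). Time passes only in rows, so rows that do not move let the fingers close. It gives the time, the measured TCP pose, the force and the opening at its end, in the units of the state.
- monitor.read_state(): the state, without advancing time (a new reading comes with each control period).
- viewer.snapshot(name): name is "side" or "top" or "wrist"; returns a dict with "img" (400x640x3 uint8, red, green, blue), "fx", "fy", "cx", "cy" (pixels), "pose" (4x4, takes a point from camera to world coordinates); the wrist camera has in their place "T_tool_cam" (4x4, takes a point from camera to tool coordinates, whose origin is the TCP and whose axes are the tool frame's). Camera axes: x right, y down, z forward; pixel columns grow to the right and rows downward; lengths in m; the calibration is good to about 2 mm. A picture is of the moment at which its call begins: read the wrist's pose just before it. There is no depth.
- workorder.close_job(): hands the job in, once; it reports no verdict.
The state is a dict: "time": time; "joint_positions": joint angles; "joint_vel": joint speeds; "joint_efforts": joint torques, N m; "position": TCP position; "orientation": TCP orientation; "contact_force": force on the tool from outside, world axes, zero at the start; "ft_torque": the same for the moment, N m; "width": opening from 0.0 (shut) to 1.0 (fully open).
Only numpy, scipy, OpenCV 4.12 (cv2) and the standard library are available. Lean on these libraries where they do the work, as an engineer would, in place of code of your own. Each camera call takes 0.05 s, during which the arm holds its last target. There are 200 camera calls.

## Working session

There is one attempt and no reset: what is moved stays moved. The work goes in short steps, Python scripts to look and compute and a tool call to move; the robot and the scene stay as the last step left them, time stands still between calls to the robot, and variables do not carry over. Pictures are saved under pics/ and viewed, about 8 in all and at most 12, crops included, and the job is handed in when it is done.

Besides the shell and the picture viewer there is one more tool, called after "Emit:" as name([rows], argument=value, ...), one row to a line, values as JSON. arm_command: Moves the arm, as the interface text tells. Its arguments: {"type":"object","properties":{"series":{"type":"array"},"force":{"type":"number"}},"required":["series"]}

```bash
mkdir -p pics; cat > h.py <<'E'
import numpy as np, cv2
from plant import monitor, viewer, workorder
from scipy.spatial.transform import Rotation as R
def snap(n):
    s=monitor.read_state(); d=viewer.snapshot(n)
    if n=="wrist":
        q=s["orientation"]; T=np.eye(4); T[:3,:3]=R.from_quat([q[1],q[2],q[3],q[0]]).as_matrix(); T[:3,3]=s["position"]
        d["pose"]=T@np.array(d["T_tool_cam"])
    d["pose"]=np.array(d["pose"]); return d
def save(d,f,crop=None,k=1):
    im=d["img"][:,:,::-1]
    if crop: a,b,c,e=crop; im=im[b:e,a:c]
    cv2.imwrite("pics/"+f,cv2.resize(im,None,fx=k,fy=k,interpolation=cv2.INTER_CUBIC))
def ray(d,u,v,z):
    P=d["pose"]; r=P[:3,:3]@np.array([(u-d["cx"])/d["fx"],(v-d["cy"])/d["fy"],1]); o=P[:3,3]
    return o+r*(z-o[2])/r[2]
def proj(d,p):
    P=d["pose"]; c=P[:3,:3].T@(np.array(p)-P[:3,3]); return d["fx"]*c[0]/c[2]+d["cx"],d["fy"]*c[1]/c[2]+d["cy"]
E
python3 - <<'E'
from h import *
for n in("top","side"):
    d=snap(n); save(d,n+"0.png"); print(n,d["pose"].round(3).tolist(),d["fx"])
E
```

```text
top [[-0.02, -0.993, 0.115, 0.429], [-1.0, 0.02, -0.0, -0.008], [-0.002, -0.115, -0.993, 1.218], [0.0, 0.0, 0.0, 1.0]] 404.36004874932263
side [[0.907, -0.194, 0.375, 0.053], [-0.422, -0.456, 0.784, -1.014], [0.019, -0.869, -0.495, 0.72], [0.0, 0.0, 0.0, 1.0]] 504.4641142913093
```

View pics/top0.png

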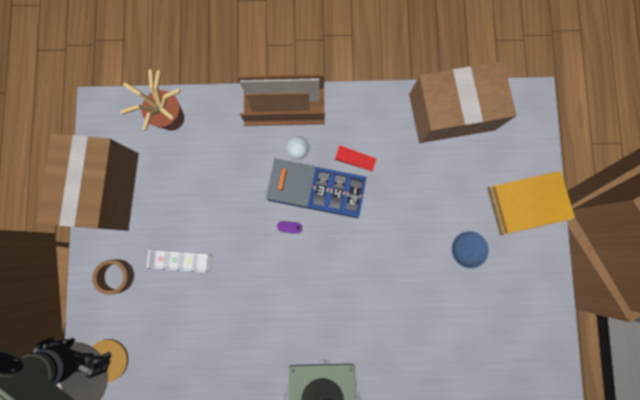

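View pics/side0.png

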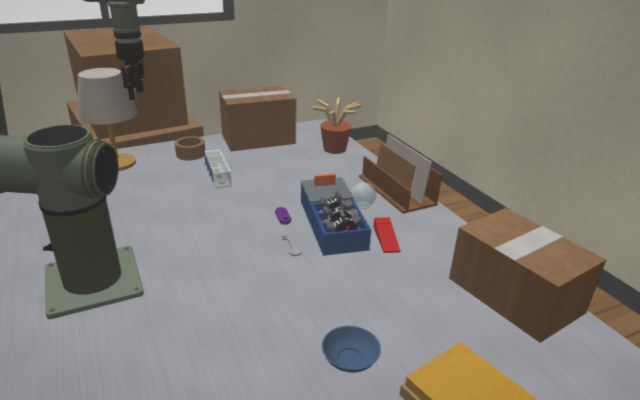

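The top view shows the safe at about (268–367, 160–217), the orange tab at (282,179) and the wheels at (320–355, 188). I'll measure its pose roughly, then look from close up.

```bash
python3 - <<'E'
from h import *
d=snap("top"); im=cv2.cvtColor(d["img"],cv2.COLOR_RGB2HSV)
H,S,V=cv2.split(im)
def big(m,lo=(250,140,380,230)):
    k=np.zeros_like(m);a,b,c,e=lo;k[b:e,a:c]=m[b:e,a:c]
    n,l,st,ce=cv2.connectedComponentsWithStats(k); i=1+st[1:,4].argmax(); return (l==i),ce[i],st[i]
o,c,st=big(((H<15)&(S>150)&(V>120)).astype(np.uint8),(270,160,295,200)); print("tab",c,st,ray(d,*c,.09))
b,c2,st=big(((H>100)&(H<125)&(S>120)).astype(np.uint8)); print("blue",c2,st)
r=cv2.minAreaRect(np.argwhere(b)[:,::-1].astype(np.float32)); print(r)
for p in cv2.boxPoints(r): print(p,ray(d,*p,.062))
for n,u in dict(red=(356,158),ball=(297,147),cover=(290,227)).items(): print(n,ray(d,*u,.02))
E
```

```text
tab [282.05084746 178.62711864] [279 169   7  20  59] [0.6265599  0.10046621 0.09      ]
blue [333.57451923 204.90865385] [308 189  54  28 416]
((334.47540283203125, 202.62562561035156), (51.053749084472656, 18.369110107421875), 11.070201873779297)
[307.65997 206.73782] [0.54813249 0.03031276 0.062     ]
[311.18707 188.71051] [0.60024504 0.01928363 0.062     ]
[361.29083 198.51343] [ 0.56881696 -0.12445224  0.062     ]
[357.76373 216.54074] [ 0.51702278 -0.11272039  0.062     ]
red [ 0.69736698 -0.11658944  0.02      ]
ball [0.73495881 0.06105174 0.02      ]
cover [0.49321931 0.08495049 0.02      ]
```

```bash
python3 - <<'E'
from h import *
s=monitor.read_state(); q=s["orientation"]; M=R.from_quat([q[1],q[2],q[3],q[0]]).as_matrix(); print(M.round(3), s["position"])
d=viewer.snapshot("wrist"); print(np.round(d["T_tool_cam"],3),d["fx"])
E
```

```text
[[ 0.361  0.932 -0.001]
 [ 0.932 -0.361 -0.002]
 [-0.002 -0.    -1.   ]] [0.20756629 0.53564658 0.25534931]
[[ 1.     0.001  0.    -0.   ]
 [-0.001  0.96   0.282 -0.072]
 [ 0.    -0.282  0.96  -0.117]
 [ 0.     0.     0.     1.   ]] 340.27049977231053
```

Emit:
arm_command([
  [0,15,-20,10,0],
  [0,25,-30,10,0],
  [0,25,-30,10,0],
  [0,25,-30,10,0],
  [0,25,-30,10,0],
  [0,25,-30,10,0],
  [0,25,-30,10,0],
  [0,25,-30,10,0],
  [0,25,-30,10,0],
  [0,25,-30,0,0],
  [0,25,-30,0,0],
  [0,25,-30,0,0],
  [0,20,-30,0,0],
  [0,15,-35,0,0],
  [0,15,-35,0,0],
  [0,10,-35,0,0],
  [0,0,-35,0,0],
  [0,0,-30,0,0],
  [0,0,0,0,0],
])

```text
time: 1.78
position: [0.5647, -0.0446, 0.3442]
orientation: [0.002, 0.823, 0.569, -0.003]
contact_force: [-0.1, 0.5, -0.5]
width: -0.0
```

```bash
python3 - <<'E'
from h import *
d=snap("wrist"); save(d,"w1.png"); print(monitor.read_state()["joint_positions"])
E
```

```text
[-0.22548946  0.13564698  1.44374621 -0.0042977   1.56402892 -1.43614055]
```

View pics/w1.png

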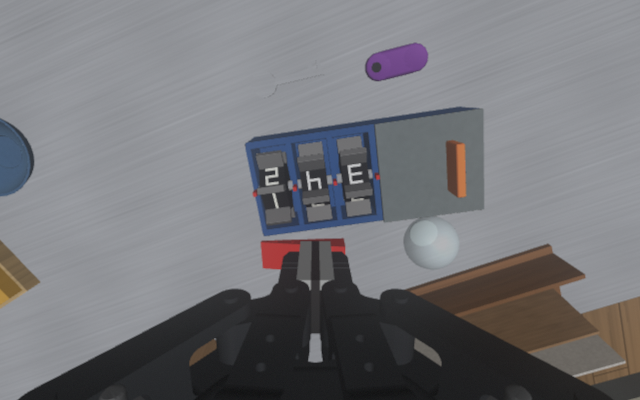

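The image is rotated 180°. From the lid outwards the wheels show 3 (385–355,173), 4 (314,180), and c with a rib near the top, 2 on the robot side and 1 on the far side. The four red fins are at (378,177), (335,182), (294,188) and (255,193). I'll fit the frame from the fins and enlarge.

```bash
cat >> h.py <<'E'
def fins(d,guess,z=.074):
    im=cv2.cvtColor(d["img"],cv2.COLOR_RGB2HSV);H,S,V=cv2.split(im)
    m=(((H<6)|(H>174))&(S>140)&(V>90)).astype(np.uint8)
    n,l,st,ce=cv2.connectedComponentsWithStats(m); out=[]
    for g in guess:
        i=1+np.hypot(*(ce[1:]-g).T).argmin(); out.append((ce[i],st[i,4]))
    return out
E
python3 - <<'E'
from h import *
d=snap("wrist")
f=fins(d,[(378,177),(335,182),(294,188),(255,193)]); W=[]
for c,a in f: p=ray(d,*c,.074); W.append(p); print(c.round(1),a,p.round(4))
W=np.array(W); y=np.array([.012,-.036,-.084,-.132])
print(np.linalg.norm(np.diff(W,axis=0),axis=1))
k=np.polyfit(y,W[:,:2],1); e=k[0]/np.linalg.norm(k[0]); print("scale",np.linalg.norm(k[0]),"yaw",np.degrees(np.arctan2(-e[0],e[1])),"org",k[1])
im=cv2.warpAffine(d["img"],cv2.getRotationMatrix2D((318,185),180-7,1),(640,400))[:,:,::-1]
cv2.imwrite("pics/w1b.png",cv2.resize(im[130:240,240:400],None,fx=5,fy=5,interpolation=cv2.INTER_CUBIC))
E
```

```text
[375.  177.5] 12 [0.605  0.0156 0.074 ]
[332.7 183.7] 9 [ 0.5947 -0.033   0.074 ]
[292.1 189.1] 14 [ 0.5842 -0.08    0.074 ]
[252.3 194.9] 7 [ 0.5742 -0.1268  0.074 ]
[0.04974574 0.04816568 0.04778279]
scale 1.010921842966821 yaw -12.225079401214675 org [0.60235323 0.00323202]
```

View pics/w1b.png

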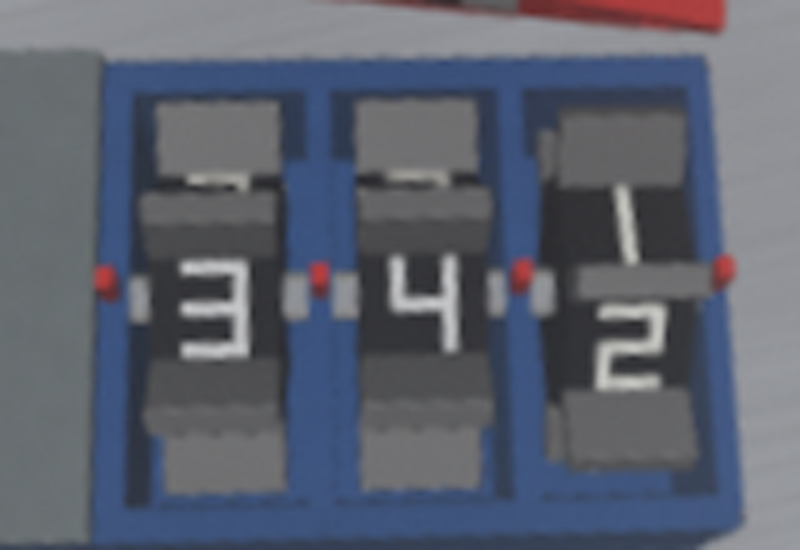

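Emit:
arm_command([
  [0,-7,23,-20,4.3],
  [0,-6,23,-30,4.2],
  [0,0,0,-35,0],
  [0,0,0,-35,0],
  [0,0,0,-35,0],
  [0,0,0,-20,0],
  [0,0,0,0,0],
])

```text
time: 2.47
position: [0.5502, 0.0183, 0.1681]
orientation: [0.003, 0.772, 0.636, 0.004]
contact_force: [-0.9, -0.2, -0.4]
width: -0.001
```

```bash
python3 - <<'E'
from h import *
d=snap("wrist"); save(d,"w2.png")
o=np.array([.6035,.003]);t=np.radians(-12.2);M=np.array([[np.cos(t),-np.sin(t)],[np.sin(t),np.cos(t)]])
print(M.T@(monitor.read_state()["position"][:2]-o))
E
```

```text
[-0.05463764  0.00390787]
```

View pics/w2.png

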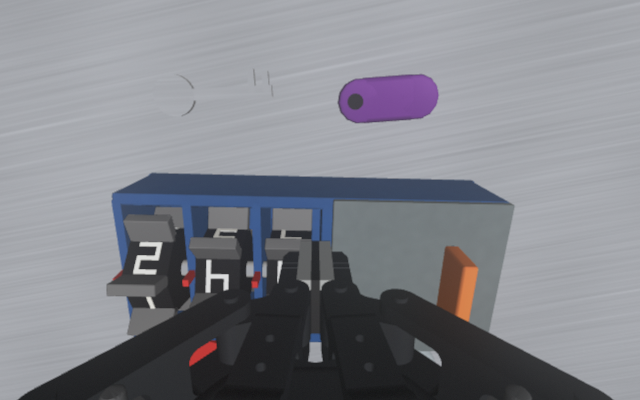

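Fingers shut, beside the lid seam. The deck's front edge runs from about (118,197) to (333,202), and I'll use it to check the frame.

```bash
python3 - <<'E'
from h import *
d=snap("wrist")
o=np.array([.6035,.003]);t=np.radians(-12.2);M=np.array([[np.cos(t),-np.sin(t)],[np.sin(t),np.cos(t)]])
for n,u,z in(("L",(117,198),.062),("seam",(333,203),.062),("lidR",(512,205),.069),("Lbot",(152,176),0),("Rbot",(474,181),0)):
    p=ray(d,*u,z); print(n,p.round(4),(M.T@(p[:2]-o)).round(4))
E
```

```text
L [ 0.5209 -0.114   0.062 ] [-0.056  -0.1318]
seam [0.5527 0.031  0.062 ] [-0.0556  0.0166]
lidR [0.5746 0.149  0.069 ] [-0.0591  0.1366]
Lbot [ 0.5195 -0.1178  0.    ] [-0.0566 -0.1359]
Rbot [ 0.5767  0.1544 -0.    ] [-0.0582  0.1423]
```

Emit:
arm_command([
  [0,-3,-13,0,-1],
  [0,0,0,-30,0],
  [0,0,0,-28,0],
  [0,0,0,0,0],
])

```text
time: 2.9
position: [0.5586, 0.0025, 0.1253]
orientation: [0.015, 0.777, 0.629, 0.014]
contact_force: [-1.2, -0.5, -0.5]
width: 0.001
```

Emit:
arm_command([
  [0,0,0,-10,0],
  [0,0,0,0,0],
])

```text
time: 3.07
position: [0.5614, 0.001, 0.1191]
orientation: [0.017, 0.777, 0.629, 0.016]
contact_force: [-1.5, -0.1, -1.3]
width: 0.005
```

```bash
python3 - <<'E'
from h import *
s=monitor.read_state()
for k in s: print(k,np.round(s[k],3))
d=snap("wrist"); save(d,"w3.png")
E
```

```text
time 3.067
joint_positions [-0.153  0.303  1.73   0.002  1.061 -1.514]
joint_vel [-0.006 -0.06  -0.068 -0.001  0.026 -0.001]
joint_efforts [-1.9900e-01 -3.9995e+01 -2.7436e+01 -1.0000e-03 -6.4400e-01 -0.0000e+00]
position [0.561 0.001 0.119]
orientation [0.017 0.777 0.629 0.016]
contact_force [-1.474 -0.128 -1.349]
ft_torque [0.006 0.035 0.006]
width 0.005
```

View pics/w3.png

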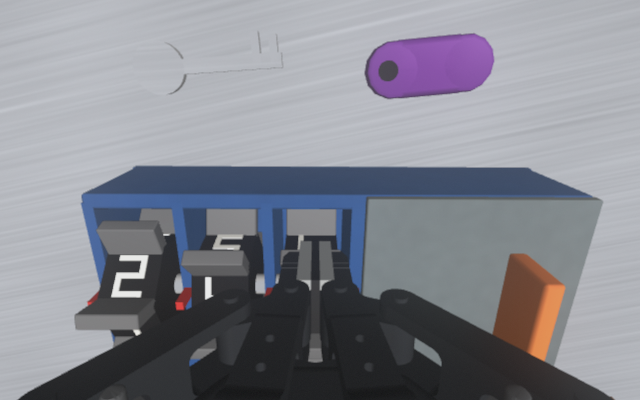

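Emit:
arm_command([
  [0,-6,1,0,0],
  [0,-6,1,0,0],
  [0,-4,0,-4,0],
  [0,0,0,-5,0],
  [0,0,0,0,0],
])

```text
time: 3.53
position: [0.5496, 0.0021, 0.118]
orientation: [0.023, 0.777, 0.629, 0.022]
contact_force: [0.3, -0.1, -1.0]
width: 0.003
```

Emit:
arm_command([
  [0,0,0,0,0],
  [0,0,0,0,0],
  [0,0,0,0,0],
  [0,0,0,0,0],
])

```text
time: 3.87
position: [0.5493, 0.0023, 0.1178]
orientation: [0.023, 0.777, 0.629, 0.022]
contact_force: [0.1, -0.7, 0.5]
width: -0.002
```

Emit:
arm_command([
  [0,0,0,-10,0],
  [0,0,0,0,0],
  [0,0,0,0,0],
])

```text
time: 4.12
position: [0.5499, 0.0022, 0.1069]
orientation: [0.023, 0.777, 0.629, 0.022]
contact_force: [1.1, 1.3, 0.7]
width: -0.002
```

Emit:
arm_command([
  [0,3,-1,3,0],
  [0,6,-1.3,0,0],
  [0,6,-1.3,0,0],
  [0,6,-1.3,0,0],
  [0,6,-1.3,0,0],
  [0,6,-1.3,0,0],
  [0,6,-1.3,0,0],
  [0,6,-1.3,0,0],
  [0,0,0,0,0],
])

```text
time: 4.87
position: [0.5565, 0.0006, 0.1098]
orientation: [-0.019, 0.776, 0.631, -0.015]
contact_force: [0.2, 0.0, -0.2]
width: 0.0
```

Emit:
arm_command([
  [0,12,-2.6,0,0],
])

```text
time: 4.95
position: [0.5592, 0.0003, 0.1097]
orientation: [-0.028, 0.775, 0.631, -0.024]
contact_force: [-41.9, 6.7, 39.0]
width: 0.004
```

Emit:
arm_command([
  [0,12,-2.6,0,0],
])

```text
time: 5.03
position: [0.56, 0.0002, 0.1102]
orientation: [-0.04, 0.774, 0.631, -0.034]
contact_force: [-35.6, 5.5, 31.6]
width: 0.002
```

```bash
python3 - <<'E'
from h import *
s=monitor.read_state()
for k in ("position","orientation","contact_force","joint_efforts","joint_positions","joint_vel"): print(k,np.round(s[k],3))
d=snap("side"); save(d,"s1.png",(270,150,420,262),5)
E
```

```text
position [0.56 0.   0.11]
orientation [-0.04   0.774  0.631 -0.034]
contact_force [-35.622   5.526  31.643]
joint_efforts [-2.9970e+00 -3.1886e+01 -3.3376e+01  2.6000e-02 -1.1580e+01 -2.0000e-02]
joint_positions [-0.156  0.396  1.627  0.003  1.224 -1.524]
joint_vel [-0.     0.224 -0.298  0.003  0.443 -0.012]
```

View pics/s1.png

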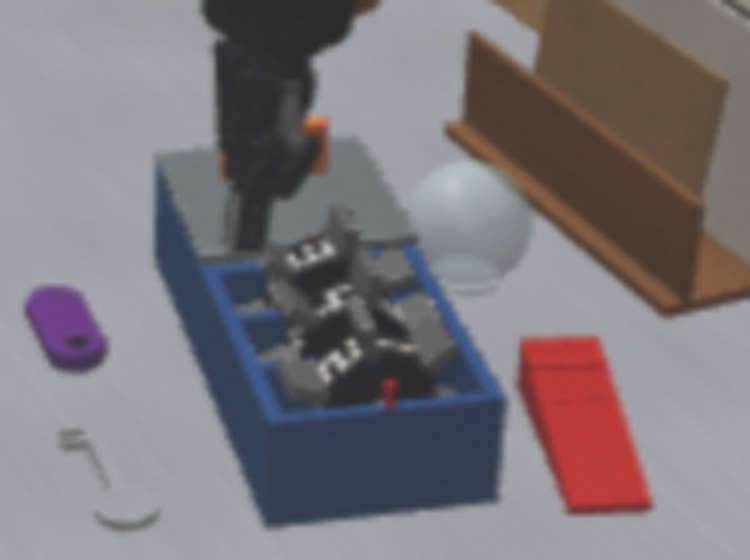

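The safe view shows that the finger is jammed on the tip of wheel a's near rib. Wheel a rolled back a little when I came down on it. I'll lift, then use the gap between its ribs.

Emit:
arm_command([
  [0,-8,2,3,0],
  [0,0,0,25,0],
  [0,0,0,25,0],
  [0,0,0,20,0],
  [0,-20,4,20,0],
  [0,-25,6,30,0],
  [0,0,0,0,0],
  [0,0,0,0,0],
])

```text
time: 5.75
position: [0.5045, 0.0127, 0.2393]
orientation: [-0.043, 0.774, 0.63, -0.036]
contact_force: [-0.1, -0.6, -0.1]
width: -0.0
```

```bash
python3 - <<'E'
from h import *
s=monitor.read_state(); print(s["position"],s["orientation"])
d=snap("wrist"); save(d,"w4.png")
E
```

```text
[0.5044653  0.01271958 0.23928821] [-0.04289511  0.77415965  0.63048038 -0.03648738]
```

View pics/w4.png

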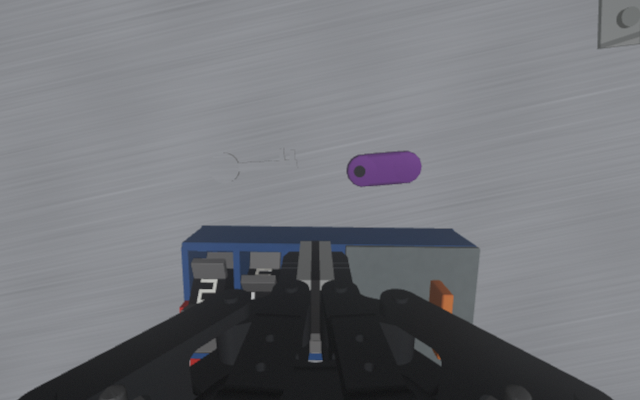

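That view is blocked by the fingers. I'll go back to the higher viewpoint and measure the wheel angles from the white digit centroids, which sit on a circle of 28 mm radius about the axle.

Emit:
arm_command([
  [0,20,-11,30,0],
  [0,25,-12,30,0],
  [0,25,-11,30,0],
  [0,20,-11,20,0],
  [0,0,0,0,0],
  [0,0,0,0,0],
])

```text
time: 6.3
position: [0.5911, -0.0331, 0.3399]
orientation: [-0.053, 0.773, 0.63, -0.045]
contact_force: [-0.1, 0.0, -0.3]
width: 0.0
```

```bash
cat >> h.py <<'E'
from scipy.optimize import brentq
ORG=np.array([.606,.005]);TH=np.radians(-12.2);EX=np.array([np.cos(TH),np.sin(TH)]);EY=np.array([-np.sin(TH),np.cos(TH)])
YW=dict(a=-.012,b=-.060,c=-.108)
def S2W(x,y,z): return np.r_[ORG+EX*x+EY*y,z]
def W2S(p): q=np.array(p[:2])-ORG; return np.array([q@EX,q@EY])
def hitphi(d,u,v,y,r):
    # ray in safe frame -> circle about axle (z=.054), upper/camera-side hit
    P=d["pose"]; w=P[:3,:3]@np.array([(u-d["cx"])/d["fx"],(v-d["cy"])/d["fy"],1]); o=P[:3,3]
    O=np.array([W2S(o)[0],o[2]-.054]); D=np.array([w[:2]@EX,w[2]])
    A=D@D;B=O@D;C=O@O-r*r; k=B*B-A*C
    if k<0: return None
    t=(-B-np.sqrt(k))/A; h=O+t*D; return np.degrees(np.arctan2(h[0],h[1]))
def digits(d):
    g=cv2.cvtColor(d["img"],cv2.COLOR_RGB2HSV); m=((g[:,:,2]>150)&(g[:,:,1]<60)).astype(np.uint8)
    for n,y in YW.items():
        box=np.array([proj(d,S2W(x,y+s*.013,.075)) for x in(-.045,.045) for s in(-1,1)],np.float32)
        k=np.zeros_like(m); cv2.fillConvexPoly(k,cv2.convexHull(box).astype(int),1); k&=m
        N,l,st,ce=cv2.connectedComponentsWithStats(k)
        for i in range(1,N):
            if st[i,4]>15: print(n,"area",st[i,4],ce[i].round(1),"phi",hitphi(d,*ce[i],y,.028))
E
python3 - <<'E'
from h import *
s=monitor.read_state(); print(s["position"],s["orientation"])
d=snap("wrist"); digits(d)
for y in(.012,-.036,-.084,-.132): print(np.round(proj(d,S2W(0,y,.074)),1))
for c,a in fins(d,[proj(d,S2W(0,y,.074)) for y in(.012,-.036,-.084,-.132)]): print(c.round(1),a,W2S(ray(d,*c,.074)).round(4))
u,v=map(int,proj(d,S2W(0,-.06,.07))); print(u,v)
im=cv2.rotate(d["img"][v-70:v+70,u-90:u+90],cv2.ROTATE_180)[:,:,::-1]; cv2.imwrite("pics/w5.png",cv2.resize(im,None,fx=4,fy=4,interpolation=cv2.INTER_CUBIC))
E
```

```text
[ 0.59111383 -0.03314687  0.33985145] [-0.05278987  0.77333626  0.63019517 -0.04492548]
a area 132 [335.8 190.9] phi -24.960956667747993
b area 88 [293.4 191. ] phi -23.651363238664374
c area 93 [253.7 181.1] phi -49.4793022747595
c area 40 [253.4 205.4] phi 11.814259825222132
[360.7 200.7]
[319.5 200.2]
[278.3 199.8]
[237.1 199.3]
[359. 198.] 13 [-0.0032  0.0099]
[316.5 197.5] 8 [-0.0032 -0.0395]
[275.4 196.6] 13 [-0.0037 -0.0874]
[234.1 196.6] 11 [-0.0031 -0.1354]
299 199
```

View pics/w5.png

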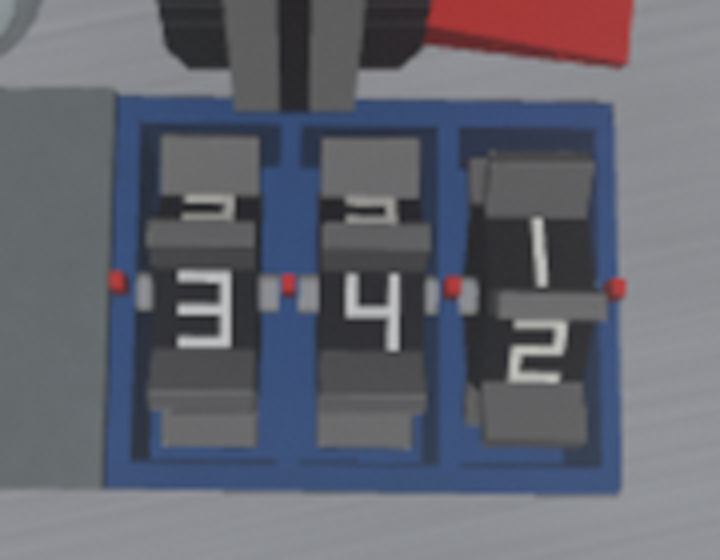

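Relative to the fins, a's 3 is at about −18°, b's 4 at −17°, and c's 2 at −42° with its 1 at +18°. So the near rib of a was already at −48°, which explains the jam. I'll start with c, pushing toward −x from within the rib gaps.

Emit:
arm_command([
  [0,3,-24,-20,0],
  [0,3,-24,-30,0],
  [0,0,-24,-30,0],
  [0,0,0,-30,0],
  [0,0,0,-30,0],
  [0,0,0,-30,0],
  [0,0,0,0,0],
  [0,0,0,0,0],
])

```text
time: 7.02
position: [0.5872, -0.1026, 0.1527]
orientation: [-0.06, 0.772, 0.632, -0.049]
contact_force: [1.6, -0.1, 1.0]
width: 0.002
```

```bash
sed -i 's/ORG=np.array(\[.606,.005\])/ORG=np.array([.6045,.004])/' h.py; cat > t.py <<'E'
from h import *
s=monitor.read_state(); q=s["orientation"]; M=R.from_quat([q[1],q[2],q[3],q[0]]).as_matrix(); p=s["position"]; t=p+.025*M[:,2]
print("tip safe mm",(1e3*W2S(t)).round(1),"z",round(t[2]*1e3,1),"tilt",M[:2,2].round(3),"yawx",np.degrees(np.arctan2(M[1,0],M[0,0])).round(1))
E
python3 t.py
```

```text
tip safe mm [   1.8 -107.8] z 128.0 tilt [-0.151  0.031] yawx 78.6
```

Emit:
arm_command([
  [0,11,-2,0,0],
  [0,0,0,0,0],
  [0,0,0,-20,0],
  [0,0,0,-18,0],
  [0,0,0,0,0],
  [0,0,0,0,0],
])

```text
time: 7.52
position: [0.6, -0.1028, 0.1215]
orientation: [-0.057, 0.771, 0.633, -0.047]
contact_force: [0.4, -0.5, 0.4]
width: 0.0
```

```bash
python3 t.py
```

```text
tip safe mm [  14.5 -105.4] z 96.8 tilt [-0.145  0.028] yawx 78.8
```

Emit:
arm_command([
  [0,0,0,-11,0],
  [0,0,0,0,0],
  [0,-5,1,0,0],
  [0,-6,1,0,0],
  [0,-6,1,0,0],
  [0,0,0,0,0],
])

```text
time: 8.02
position: [0.5852, -0.1001, 0.1164]
orientation: [-0.052, 0.771, 0.634, -0.044]
contact_force: [0.7, -0.7, 0.8]
width: 0.002
```

```bash
python3 t.py
```

```text
tip safe mm [  -0.3 -105.9] z 91.7 tilt [-0.134  0.025] yawx 78.9
```

Emit:
arm_command([
  [0,-5,1,-3,0],
  [0,-3,0.6,0,0],
  [0,0,0,0,0],
])

```text
time: 8.27
position: [0.5775, -0.0987, 0.115]
orientation: [-0.05, 0.771, 0.634, -0.042]
contact_force: [1.7, -0.4, 0.7]
width: 0.002
```

```bash
python3 t.py
```

```text
tip safe mm [  -8.  -106.2] z 90.2 tilt [-0.129  0.024] yawx 78.8
```

Emit:
arm_command([
  [0,0,0,20,0],
  [0,0,0,15,0],
  [0,25,-6,0,0],
  [0,28,-6,0,0],
  [0,0,0,0,0],
  [0,0,0,-18,0],
  [0,0,0,-18,0],
  [0,0,0,0,0],
  [0,0,0,0,0],
])

```text
time: 9.02
position: [0.6257, -0.1096, 0.112]
orientation: [-0.056, 0.77, 0.633, -0.047]
contact_force: [0.5, 0.1, 0.1]
width: 0.0
```

```bash
python3 t.py
```

```text
tip safe mm [  41.1 -106.7] z 87.3 tilt [-0.143  0.027] yawx 78.8
```

Emit:
arm_command([
  [0,-6,1.3,0,0],
  [0,-6,1.3,0,0],
  [0,-6,1.3,0,0],
  [0,-6,1.3,0,0],
  [0,-6,1.3,0,0],
  [0,-6,1.3,0,0],
  [0,0,0,0,0],
])

```text
time: 9.6
position: [0.5885, -0.1017, 0.1174]
orientation: [-0.052, 0.771, 0.633, -0.044]
contact_force: [1.1, -0.6, -1.0]
width: -0.002
```

```bash
python3 t.py
```

```text
tip safe mm [   3.3 -106.8] z 92.7 tilt [-0.133  0.024] yawx 78.8
```

Emit:
arm_command([
  [0,-5,1,-2,0],
  [0,-4,1,0,0],
  [0,0,0,0,0],
  [0,0,0,20,0],
  [0,0,0,15,0],
  [0,25,-6,0,0],
  [0,30,-6,0,0],
  [0,0,0,0,0],
  [0,0,0,-18,0],
  [0,0,0,-18,0],
  [0,0,0,0,0],
  [0,0,0,0,0],
])

```text
time: 10.6
position: [0.6268, -0.1097, 0.1104]
orientation: [-0.06, 0.77, 0.633, -0.05]
contact_force: [0.3, -0.1, 0.2]
width: 0.001
```

```bash
python3 t.py
```

```text
tip safe mm [  41.9 -106.5] z 85.7 tilt [-0.154  0.029] yawx 78.9
```

Third stroke on c.

Emit:
arm_command([
  [0,-6,1.3,0,0],
  [0,-6,1.3,0,0],
  [0,-6,1.3,0,0],
  [0,-6,1.3,0,0],
  [0,-6,1.3,0,0],
  [0,-6,1.3,0,0],
  [0,-4,1,-1,0],
  [0,-4,1,-1,0],
  [0,0,0,0,0],
])

```text
time: 11.35
position: [0.5806, -0.0997, 0.114]
orientation: [-0.056, 0.77, 0.633, -0.047]
contact_force: [0.9, -0.0, 0.3]
width: 0.003
```

```bash
python3 t.py
```

```text
tip safe mm [  -5.1 -106.5] z 89.3 tilt [-0.143  0.026] yawx 78.9
```

Emit:
arm_command([
  [0,0,0,20,0],
  [0,0,0,16,0],
  [0,22,19,0,0],
  [0,23,19,0,0],
  [0,0,0,0,0],
  [0,0,0,-18,0],
  [0,0,0,-18,0],
  [0,0,0,0,0],
  [0,0,0,0,0],
])

```text
time: 12.1
position: [0.6195, -0.0587, 0.1122]
orientation: [-0.063, 0.77, 0.633, -0.053]
contact_force: [-0.0, 0.6, 0.7]
width: -0.003
```

```bash
python3 t.py
```

```text
tip safe mm [ 23.8 -58.3] z 87.5 tilt [-0.161  0.03 ] yawx 78.8
```

Emit:
arm_command([
  [0,-6,1.3,0,0],
  [0,-6,1.3,0,0],
  [0,-6,1.3,0,0],
  [0,-5,1,0,0],
  [0,-3,0.7,-1,0],
  [0,0,0,0,0],
])

```text
time: 12.6
position: [0.5928, -0.054, 0.1149]
orientation: [-0.06, 0.771, 0.633, -0.051]
contact_force: [1.2, -0.2, -0.1]
width: -0.003
```

```bash
python3 t.py
```

```text
tip safe mm [ -3.1 -59.3] z 90.2 tilt [-0.154  0.029] yawx 78.8
```

Emit:
arm_command([
  [0,0,0,20,0],
  [0,0,0,16,0],
  [0,26,-6,0,0],
  [0,27,-6,0,0],
  [0,0,0,0,0],
  [0,0,0,-18,0],
  [0,0,0,-18,0],
  [0,0,0,0,0],
  [0,0,0,0,0],
])

```text
time: 13.35
position: [0.6395, -0.0653, 0.1165]
orientation: [-0.066, 0.77, 0.632, -0.056]
contact_force: [-0.4, 0.1, 0.8]
width: 0.003
```

```bash
python3 t.py
```

```text
tip safe mm [ 44.6 -60.5] z 91.9 tilt [-0.169  0.03 ] yawx 78.8
```

Emit:
arm_command([
  [0,0,0,-7,0],
  [0,0,0,0,0],
  [0,-6,1.3,0,0],
  [0,-6,1.3,0,0],
  [0,-6,1.3,0,0],
  [0,-6,1.3,0,0],
  [0,-6,1.3,0,0],
  [0,-6,1.3,0,0],
  [0,-6,1.3,0,0],
  [0,-4,1,-2,0],
  [0,0,0,0,0],
])

```text
time: 14.27
position: [0.599, -0.0564, 0.1202]
orientation: [-0.053, 0.771, 0.633, -0.046]
contact_force: [1.4, -1.5, 2.4]
width: -0.007
```

```bash
python3 t.py
```

```text
tip safe mm [  3.8 -60.3] z 95.5 tilt [-0.139  0.024] yawx 78.8
```

Emit:
arm_command([
  [0,0,0,-8,0],
  [0,0,0,0,0],
  [0,-5,1,-1,0],
  [0,-3,0.7,-1,0],
  [0,0,0,0,0],
])

```text
time: 14.68
position: [0.5895, -0.0543, 0.1079]
orientation: [-0.054, 0.771, 0.633, -0.047]
contact_force: [1.4, 0.2, 2.2]
width: -0.004
```

```bash
python3 t.py
```

```text
tip safe mm [ -5.9 -60.3] z 83.2 tilt [-0.141  0.025] yawx 78.8
```

Emit:
arm_command([
  [0,0,0,20,0],
  [0,0,0,20,0],
  [0,2,25,0,0],
  [0,2,25,0,0],
  [0,0,0,0,0],
  [0,0,0,-17,0],
  [0,0,0,-16,0],
  [0,0,0,0,0],
  [0,0,0,0,0],
])

```text
time: 15.43
position: [0.5835, -0.002, 0.1078]
orientation: [-0.063, 0.77, 0.632, -0.055]
contact_force: [1.7, -0.3, 2.2]
width: 0.006
```

```bash
python3 t.py
```

```text
tip safe mm [-23.4 -10.5] z 83.1 tilt [-0.165  0.027] yawx 78.8
```

Emit:
arm_command([
  [0,6,-1.3,2,0],
  [0,6,-1.3,0,0],
  [0,6,-1.3,0,0],
  [0,6,-1.3,0,0],
  [0,4,-1,0,0],
  [0,0,0,0,0],
])

```text
time: 15.93
position: [0.611, -0.0094, 0.1099]
orientation: [-0.067, 0.77, 0.631, -0.058]
contact_force: [-0.8, 1.1, -0.3]
width: -0.002
```

```bash
python3 t.py
```

```text
tip safe mm [  4.8 -12. ] z 85.3 tilt [-0.174  0.029] yawx 78.7
```

Emit:
arm_command([
  [0,0,0,20,0],
  [0,0,0,18,0],
  [0,-24,5,0,0],
  [0,-22,5,0,0],
  [0,0,0,0,0],
  [0,0,0,-17,0],
  [0,0,0,-16,0],
  [0,0,0,0,0],
  [0,0,0,0,0],
])

```text
time: 16.68
position: [0.5742, -0.0026, 0.1221]
orientation: [-0.057, 0.772, 0.632, -0.051]
contact_force: [1.0, -0.6, 0.1]
width: -0.003
```

```bash
python3 t.py
```

```text
tip safe mm [-32. -13.] z 97.4 tilt [-0.15   0.024] yawx 78.6
```

Emit:
arm_command([
  [0,0,0,12,0],
  [0,-15,3,5,0],
  [0,0,0,0,0],
  [0,0,0,-15,0],
  [0,0,0,-12,0],
  [0,0,0,0,0],
  [0,0,0,0,0],
])

```text
time: 17.27
position: [0.5679, -0.0018, 0.1201]
orientation: [-0.05, 0.772, 0.632, -0.045]
contact_force: [0.1, -0.2, 0.3]
width: 0.0
```

```bash
python3 t.py
```

```text
tip safe mm [-37.9 -13.6] z 95.3 tilt [-0.132  0.02 ] yawx 78.6
```

Emit:
arm_command([
  [0,0,0,12,0],
  [0,-16,3,0,0],
  [0,0,0,0,0],
  [0,0,0,0,0],
])

```text
time: 17.6
position: [0.5543, 0.0005, 0.1359]
orientation: [-0.048, 0.772, 0.632, -0.044]
contact_force: [-0.2, -0.0, 0.1]
width: -0.0
```

```bash
python3 t.py
```

```text
tip safe mm [-51.5 -14.2] z 111.1 tilt [-0.128  0.019] yawx 78.6
```

Emit:
arm_command([
  [0,-4,1,-15,0],
  [0,-2,1,-12,0],
  [0,0,0,-8,0],
  [0,0,0,0,0],
  [0,0,0,0,0],
])

```text
time: 18.02
position: [0.5529, 0.0018, 0.103]
orientation: [-0.045, 0.773, 0.632, -0.041]
contact_force: [0.2, -0.8, 0.2]
width: -0.003
```

```bash
python3 t.py
```

```text
tip safe mm [-53.  -13.3] z 78.2 tilt [-0.12   0.018] yawx 78.6
```

Emit:
arm_command([
  [0,6,-1.3,0,0],
  [0,6,-1.3,0,0],
  [0,6,-1.3,0,0],
  [0,6,-1.3,1,0],
  [0,6,-1.3,1,0],
  [0,0,0,0,0],
])

```text
time: 18.52
position: [0.5862, -0.0055, 0.1066]
orientation: [-0.046, 0.773, 0.632, -0.041]
contact_force: [-1.1, 0.7, -0.5]
width: -0.004
```

```bash
python3 t.py
```

```text
tip safe mm [-18.9 -13.3] z 81.8 tilt [-0.122  0.018] yawx 78.6
```

Emit:
arm_command([
  [0,6,-1.3,1,0],
  [0,6,-1.3,1,0],
  [0,5,-1.1,1,0],
  [0,0,0,0,0],
])

```text
time: 18.85
position: [0.6039, -0.0093, 0.1098]
orientation: [-0.047, 0.773, 0.632, -0.042]
contact_force: [-1.6, 0.6, 0.6]
width: 0.001
```

```bash
python3 t.py
```

```text
tip safe mm [ -0.9 -13.3] z 85.0 tilt [-0.125  0.019] yawx 78.6
```

Emit:
arm_command([
  [0,3,-0.6,0,0],
  [0,0,0,0,0],
  [0,0,0,20,0],
  [0,0,0,30,0],
  [0,0,0,35,0],
  [0,0,-8,35,0],
  [0,0,-8,35,0],
  [0,0,-8,35,0],
  [0,0,0,30,0],
  [0,0,0,0,0],
  [0,0,0,0,0],
])

```text
time: 19.77
position: [0.6068, -0.0354, 0.337]
orientation: [-0.043, 0.773, 0.632, -0.04]
contact_force: [0.3, -0.3, -1.7]
width: -0.001
```

```bash
cat > look.py <<'E'
from h import *
import h,sys
s=monitor.read_state(); print(s["position"],s["orientation"])
d=snap("wrist"); ys=(.012,-.036,-.084,-.132); off=[]
for y,(c,a) in zip(ys,fins(d,[proj(d,S2W(0,y,.074)) for y in ys])):
    off.append(W2S(ray(d,*c,.074))-[0,y]); print(c.round(1),a,off[-1].round(4))
m=np.median(off,axis=0); h.ORG=h.ORG+EX*m[0]+EY*m[1]; print("fin offset",m.round(4)); digits(d)
u,v=map(int,proj(d,S2W(0,-.06,.07))); v0=max(v-70,0)
im=cv2.rotate(d["img"][v0:v+70,u-90:u+90],cv2.ROTATE_180)[:,:,::-1]; cv2.imwrite("pics/"+sys.argv[1],cv2.resize(im,None,fx=4,fy=4,interpolation=cv2.INTER_CUBIC))
E
python3 look.py w6.png
```

```text
[ 0.60675025 -0.03540008  0.33700446] [-0.04320575  0.77280007  0.63190291 -0.04015019]
[360.  180.3] 13 [-0.0018 -0.0008]
[316.8 179.5] 10 [-0.002  -0.0022]
[275.  178.5] 12 [-0.0024 -0.0021]
[232.9 178.4] 11 [-0.0018 -0.0024]
fin offset [-0.0019 -0.0021]
a area 29 [336.7 154. ] phi None
a area 86 [337.1 182.9] phi 5.044954108033545
b area 122 [295.2 179.1] phi -2.1175462981907622
c area 54 [255.  154.8] phi -72.02566560122744
c area 128 [252.5 181. ] phi 3.61305749850518
```

View pics/w6.png

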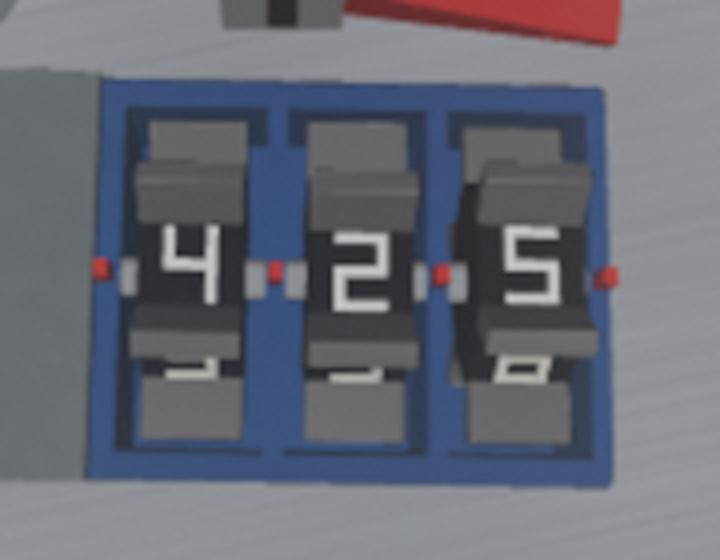

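Reads 4, 2, 5, with the digits at about +5°, −2° and +4° from the fins line, all within 14°. Next is the lid tab.

Emit:
arm_command([
  [0,5,35,0,0],
  [0,5,35,-20,0],
  [0,5,35,-30,0],
  [0,0,0,-30,0],
  [0,0,0,-30,0],
  [0,0,0,-30,0],
  [0,0,0,-25,0],
  [0,0,0,-20,0],
  [0,0,0,0,0],
  [0,0,0,0,0],
])

```text
time: 20.65
position: [0.6145, 0.0745, 0.1333]
orientation: [-0.046, 0.772, 0.632, -0.044]
contact_force: [0.7, 0.2, 0.5]
width: 0.004
```

```bash
python3 t.py
```

```text
tip safe mm [-8.2 70.8] z 108.5 tilt [-0.125  0.016] yawx 78.6
```

Emit:
arm_command([
  [0,5,-5,0,0],
  [0,0,0,-14,0],
  [0,0,0,-13,0],
  [0,0,0,0,0],
  [0,0,0,0,0],
])

```text
time: 21.07
position: [0.6226, 0.0685, 0.1069]
orientation: [-0.044, 0.773, 0.632, -0.041]
contact_force: [-0.5, -0.1, 0.7]
width: -0.002
```

```bash
python3 t.py
```

```text
tip safe mm [ 1.1 66.6] z 82.1 tilt [-0.119  0.015] yawx 78.6
```

Push along the safe's +y, which is (0.211, 0.977) in world axes.

Emit:
arm_command([
  [0,1.7,8,0,0],
  [0,1.7,8,0,0],
  [0,1.7,8,0,0],
  [0,1.7,8,0,0],
  [0,1.7,8,0,0],
  [0,0,0,0,0],
])

```text
time: 21.57
position: [0.6325, 0.111, 0.1084]
orientation: [-0.042, 0.773, 0.632, -0.042]
contact_force: [-0.1, -0.6, 0.4]
width: -0.0
```

```bash
python3 t.py
```

```text
tip safe mm [  1.8 110.2] z 83.6 tilt [-0.118  0.012] yawx 78.6
```

Emit:
arm_command([
  [0,1.7,8,0,0],
  [0,1.7,8,0,0],
  [0,1.7,8,0,0],
  [0,1.7,8,0,0],
  [0,1.5,7,0,0],
  [0,1.2,6,0,0],
  [0,0,0,0,0],
])

```text
time: 22.15
position: [0.6429, 0.1589, 0.1086]
orientation: [-0.039, 0.772, 0.632, -0.044]
contact_force: [-1.1, -6.6, 0.5]
width: -0.003
```

```bash
python3 t.py
```

```text
tip safe mm [  1.9 159. ] z 83.8 tilt [-0.118  0.005] yawx 78.7
```

Emit:
arm_command([
  [0,1,4,0,0],
])

```text
time: 22.23
position: [0.6431, 0.1594, 0.1086]
orientation: [-0.037, 0.772, 0.632, -0.048]
contact_force: [-5.7, -18.9, 4.0]
width: 0.002
```

Emit:
arm_command([
  [0,-2,-10,0,0],
  [0,-1,-5,10,0],
  [0,0,0,30,0],
  [0,-3,-20,35,0],
  [0,-3,-30,35,0],
  [0,-8,-30,35,0],
  [0,-8,-30,35,0],
  [0,-8,-30,30,0],
  [0,0,-30,20,0],
  [0,0,0,0,0],
  [0,0,0,0,0],
])

```text
time: 23.15
position: [0.6091, -0.0133, 0.3447]
orientation: [-0.038, 0.771, 0.635, -0.039]
contact_force: [0.3, 0.6, -0.5]
width: 0.003
```

```bash
python3 look.py w7.png; python3 - <<'E'
from h import *
d=snap("wrist"); save(d,"w7f.png"); im=cv2.cvtColor(d["img"],cv2.COLOR_RGB2HSV);H,S,V=cv2.split(im)
m=((H>5)&(H<15)&(S>150)&(V>120)).astype(np.uint8); n,l,st,ce=cv2.connectedComponentsWithStats(m)
for i in range(1,n):
    if st[i,4]>60: print(ce[i],st[i],W2S(ray(d,*ce[i],.088)))
E
```

```text
[ 0.60909179 -0.01326684  0.34466509] [-0.03802928  0.7705363   0.63507037 -0.03890008]
[341.1 179.4] 11 [-0.0017 -0.0009]
[298.9 177.9] 14 [-0.0023 -0.0021]
[257.9 177.2] 12 [-0.002  -0.0021]
[216.9 176.4] 11 [-0.0018 -0.0021]
fin offset [-0.0019 -0.0021]
a area 21 [317.5 153.5] phi None
a area 103 [317.8 181.4] phi 4.326706063127546
b area 25 [279.3 151.6] phi None
b area 125 [276.9 178.4] phi -0.4680290684078453
c area 54 [238.5 154. ] phi -67.90261076496498
c area 129 [235.3 178.7] phi 2.5822926078009987
[495.69055375 186.82084691] [490 159  13  53 307] [0.00163554 0.18351361]
```

View pics/w7f.png

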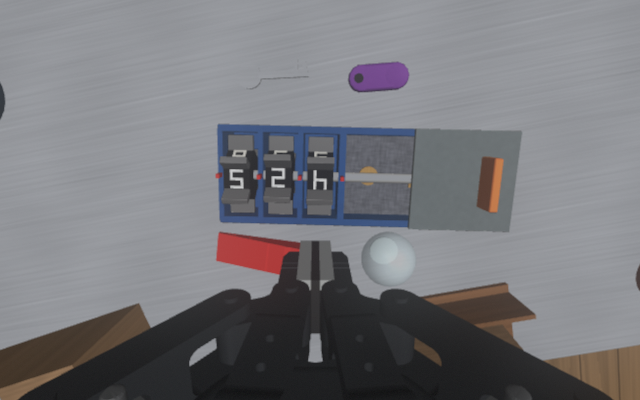

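The lid is fully open: the compartment is exposed and the tab is at (496,187), about 0.18 m along the safe's +y. The wheels still show 4, 2, 5 and the bystanders look undisturbed.

```bash
python3 -c "from h import *; print(workorder.close_job())"
```

```text
the job is handed in; nothing more can be done
None
```

The key safe is open with the code 4, 2, 5 showing, and I handed the job in at about 23 s of robot time. The hand-in reports no verdict.

- **Wheels:** I rolled a +1 digit, b −2 and c about −2.5, using shut fingertips. The last wrist picture put the three digits at about +4°, 0° and +3° from the line of the red fins; the limit is 14°.
- **Lid:** I pushed the tab until it met its stop, with about 19 N on the tool. The last picture shows the compartment exposed and the tab about 183 mm along the safe's +y. It should be 180 mm when fully open.
- **Bystanders and arm:** The organiser and dish were not in the last close view and I did not go near them. The other four looked undisturbed by eye; I did not measure them. The arm stands clear above the safe.

**Problems along the way**
- **Jam on wheel a:** The first push on wheel a jammed on a rib tip, at about 57 N on the wrist sensor, under the 120 N wrist limit. The contact seemed to be at the fingertips. If it counted as the arm or gripper body, it would be over the 40 N limit. I lifted off and used another rib gap.
- **Tool tilt:** The tool stayed tilted by 7–10° after the jam, and I allowed for it in the later moves.
- **Safe position:** Estimates from the safe's edges and from its fins differed by about 3 mm. I checked the digits against the fins.

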